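# Spin washed chillies in a crank salad spinner and park the basket

### The arm

A 6-joint arm with a two-finger parallel gripper is mounted at the origin on the work surface. World frame = base frame: x ahead of the robot, y to its left, z up, the work surface at z = 0. Lengths are in mm, angles in rad, forces in N, time in s.
With the tool pointing down it reaches from about 275 to 1000 mm from the base axis. Payload 8.4 kg.
Tool frame: the origin (TCP) lies midway between the tips of the shut fingers; the grasp point (between the pads) lies 19 mm behind it (grip_point_offset is the distance from the TCP to the grasp point, in mm); z points along the fingers, y is the line along which they close (so a half turn about z gives the same grasp; the last joint's range is limited). The gripper opens to 85 mm and grips with 20 to 120 N. Pads are 22 mm wide; open, the fingers measure 114 mm over their backs; the gripper's body (76 mm by 85 mm) begins 54 mm behind the grasp point. The pads swing forward as they close: fully open they stand 13 mm farther back than shut.
Start: joints at [1.251, 0.353, 1.633, -0, 1.155, -0.002], TCP at [195.297, 593.706, 231.281] pointing down, gripper open.
Joint ranges: [-2.63, 2.63], [-0.92, 2.1], [0.06, 2.66], [-1.3, 4.44], [0, 2.69], [-3.02, 3.02]. Speed limits (rad/s): [2.22, 2.22, 2.79, 3.14, 3.14, 3.14].

### API

Orientations are given as [roll, pitch, yaw] about the fixed x, y, z axes, in that order (R = Rz(yaw) Ry(pitch) Rx(roll)).
In Python, from cell import read_state, get_image, camera_params, close_job, grip_point_offset gives the robot as it stands.
- The arm moves only by the shell command python3 -m crank 'ROWS' [OPENING]. ROWS is JSON, a list that holds one entry, the list of rows, each a list of 4 numbers: the shift along the tool's x, y, z in units of 0.06 m (1.0 is 0.06 m), then the turn about the tool's z in units of 0.08 rad (1.0 is 0.08 rad). In form: [[[x, y, z, twist], ...]]. A call has 1 to 5 rows; each row shifts and turns the commanded pose from where the row before left it, along the tool's axes as they then stand; what a row does not reach is not made up. A row lasts 1/8 s, in which the tool goes at most 62.5 mm and 10.7 degrees, less where a joint would pass 70% of its speed; a pose out of reach is approached as far as the arm can. A call with a number of a shift or a turn outside -1 to 1 is refused whole. A call with a gripper value outside its range is refused whole. OPENING is the opening, from 0 (shut) to 1 (fully open), set as the call begins (- or left out, the last holds). The fingers move at their own pace and stop on an object; the grip force is fixed at half the most. Time passes only in rows, so rows that do not move let the fingers close. It gives the time, the measured TCP pose, the force, the opening and the grip force at its end, in the units of the state.
- read_state(): the state, without advancing time (a new reading comes with each control period).
- get_image(name): name is "scene" or "top" or "wrist"; returns the picture (400x640x3 uint8, blue, green, red); there is no depth.
- camera_params(name): a dict with "vfov" (degrees; the focal length in pixels is half the picture's height over the tangent of half this angle, whatever the lens; pixels are square), "cx", "cy" (the principal point, pixels), "origin" and "attitude" of the camera in the world; the wrist camera has in their place "hand_eye" (4x4, takes a point from camera to tool coordinates, whose origin is the TCP and whose axes are the flange's). Camera axes: x right, y up, looking along -z (the intrinsics and any distortion apply to the point x, -y, -z); pixel columns grow to the right and rows downward; lengths in mm; the calibration is good to about 2 mm. The wrist camera is an equidistant fisheye: a pixel r from the principal point sees the ray r / f radians off the axis. A picture is of the moment at which its call begins: read the wrist's pose just before it. camera_params takes no time and is no camera call.
- close_job(): hands the job in; it is judged then, once.
The state is a dict: "t": time; "joint_positions": joint angles; "joint_velocities": joint speeds; "effort": joint torques, N m; "eef_pos": TCP position; "eef_rot": TCP orientation; "force": force on the tool from outside, world axes, zero at the start; "wrist_torque": the same for the moment, N m; "finger_gap": finger opening in mm; "finger_force": force on a finger pad.
Only numpy, scipy, OpenCV 4.12 (cv2) and the standard library are available. Lean on these libraries where they do the work, as an engineer would, in place of code of your own. Each camera call takes 0.05 s, during which the arm holds its last target. There are 200 camera calls.

### The job

Take the crank knob of the salad spinner and spin the water off the washed chillies: bring the basket to 30 turns a minute, give or take 4, and keep it there for 6 seconds; never let it go over 40 turns a minute or they bruise. Then bring the basket to a standstill with its orange lifting grip under the yellow thumb tab of the lid, ready to be taken out, and let go of the crank. Leave the other things on the worktop where they are.

Things in the scene. Friction and masses are not known exactly. Their poses are not given: they have to be found in the camera images.
- spinner: Crank salad spinner: clear bowl and clear lid with a lime green rim, 252 mm across, held fast on the worktop by a suction foot (never moves or tips). Origin: centre of its underside, on the upright axis shared by crank and basket; z up, x towards the yellow thumb tab. Lid top at z 144 mm; white gear housing in its middle, 72 mm across, to z 148 mm; the crank's arm turns just above it.
- crank: The lime green crank on the lid. Origin on the spinner's axis, at the underside of the crank's arm (z 148 mm); x along the arm towards the knob, z up. It turns either way without end; the knob's centre runs on a circle of radius 65 mm about the spinner's axis. Arm 22 mm wide, its top at z 160 mm. It turns easily, under 1 N at the knob, and drives the basket in its own sense.
- crank_knob (a point): Middle of the black crank knob, an upright round knob 30 mm across and 37 mm tall, from z 160.5 to 197.5 mm; this point is at z 179 mm. The knob spins freely on its pin, so it can be gripped from above and carried round with the gripper's direction unchanged.
- basket (a joint): Angle of the basket (rad), counter-clockwise positive from above, any number of turns either way; at the mark when 0 or a whole number of turns (2 pi). It may be spun either way; 30 turns a minute are 3.14 rad/s. Nominally 0.9 kg with the chillies, inertia 0.005 kg m2, bearing drag 0.0016 N m per rad/s plus 0.006 N m dry friction. The load varies, so its inertia may be 0.65 to 1.5 times that.
- basket_grip (a point): Middle of the orange lifting grip (36 x 44 mm) on the basket's rim, seen through the clear lid, 100 mm from the axis, z 127 mm; turns with the basket. Crank to basket: gears and a slipping clutch drag it towards twice the crank's speed, nominally 0.0047 N m per rad/s of slip. So at steady crank speed w it runs at about 1.5 w - 1 rad/s, lags about 0.8 s and runs on when the crank stops.
- lid_tab (a point): The mark: point of the lid 100 mm from the axis, z 140 mm, towards the yellow thumb tab (34 mm square, on the lid's rim, 142 mm from the axis). The orange grip must stop under it.
- board: Bystander: wooden chopping board, 280 x 200 x 20 mm with a handle towards -x; origin under it. Lies left of the spinner.
- lemon: Bystander: yellow lemon 84 mm long on the board, origin under its middle.
- onion: Bystander: red onion 76 mm across on the board, origin under its middle.
- chilli_a: Bystander: red chilli 110 mm long on the board, origin under its middle.
- chilli_b: Bystander: red chilli 110 mm long on the board, origin under its middle.
- knife: Bystander: kitchen knife with a lime green handle, 265 mm long, on the worktop right of the spinner, origin under its middle.
- mill: Bystander: dark wooden pepper mill 54 mm across, 158 mm tall, standing between spinner and board, origin under it.

How it is judged (in metres and radians):
On the way, in this order (a step that is already met when the one before it is completed fails the run):
1. the basket turns at 26 to 34 turns a minute (2.72 to 3.56 rad/s), either way round, without a break for 6 s ((velocity of joint basket between 2.72 and 3.56 rad/s or velocity of joint basket between -3.56 and -2.72 rad/s)), for 6 s.
2. the basket stands still with its orange grip under the lid's yellow tab (horizontal distance between basket_grip and lid_tab below 0.02 m and velocity of joint basket between -0.1 and 0.1 rad/s), for 0.5 s.
At the end, for the whole second after the job is handed in: The basket's orange grip is within 20 mm (0.2 rad of turn) of the point under the lid's tab, basket and crank at rest (under 0.1 and 0.15 rad/s), the crank let go (all of step 2 and angular speed of crank below 0.15 rad/s); the robot touches nothing.
It fails at once if the basket goes over 40 turns a minute (4.19 rad/s) (velocity of joint basket above 4.19 rad/s or velocity of joint basket below -4.19 rad/s).
It fails at once if the board or something on it is shifted by more than 15 mm (distance of any of board, lemon, onion, chilli_a, chilli_b from where it was at the start of the episode above 0.015 m).
It fails at once if the knife or the pepper mill is shifted by more than 15 mm (distance of any of knife, mill from where it was at the start of the episode above 0.015 m).
It also fails if it takes over 58 s, if anything falls off the work surface, if the arm or the gripper's body presses on something with over 40 N, if the wrist force passes 120 N, or if a joint passes its speed limit or range.

## Working session

There is one attempt and no reset: what is moved stays moved. The work goes in short steps, Python scripts to look and compute and a shell command to move; the robot and the scene stay as the last step left them, time stands still between calls to the robot, and variables do not carry over. Pictures are saved under pics/ and viewed, at most 10 in all, crops included, and the job is handed in when it is done.

```bash
mkdir -p pics; ls; python3 - <<'E'
from cell import *
import cv2
s=read_state();print(s)
for n in("top","scene"):
    print(n,camera_params(n)); cv2.imwrite(f"pics/{n}0.png",get_image(n))
print(camera_params("wrist"),grip_point_offset)
E
```

```text
pics
{'t': 0.0, 'joint_positions': array([ 1.25057489e+00,  3.53653123e-01,  1.63419034e+00,  4.85601249e-07,
        1.15517427e+00, -2.39736609e-03]), 'joint_velocities': array([ 1.77775698e-03, -1.01526769e-03,  4.66205399e-04, -6.47930370e-04,
       -8.29761762e-05,  5.33660799e-04]), 'effort': array([ 1.99564318e-03, -6.05228090e+01, -3.42080534e+01,  2.85400338e-04,
        9.00878134e-03,  2.34737217e-05]), 'eef_pos': array([195.15323942, 593.2233601 , 230.53451932]), 'eef_rot': array([-3.14016758e+00, -3.86041059e-06,  2.82376838e+00]), 'force': array([-0.61747047, -0.71762951, -0.27651299]), 'wrist_torque': array([-0.05608899, -0.03803953,  0.02795216]), 'finger_force': 0.0, 'finger_gap': 85.23161716545363}
top {'vfov': 47.592200312124646, 'cx': 325.80794902888147, 'cy': 193.0098198128373, 'origin': array([ 435.58682947,   54.70850756, 1390.68955539]), 'attitude': array([ 0.07870202,  0.00698274, -1.5597406 ])}
scene {'vfov': 50.68331057842102, 'cx': 322.5833039590979, 'cy': 194.15247099533403, 'origin': array([1428.04232744, -124.32631079, 1179.80996067]), 'attitude': array([0.72219218, 0.00247096, 1.35680138])}
{'vfov': 65.70646984690485, 'cx': 318.295264281284, 'cy': 199.89217077605662, 'hand_eye': array([[ 2.71347864e-04,  9.45765322e-01,  3.24850555e-01,
         8.31114133e+01],
       [ 9.99999674e-01, -5.03746859e-04,  6.31301167e-04,
        -6.37022355e-01],
       [ 7.60705198e-04,  3.24850278e-01, -9.45765150e-01,
        -1.41934936e+02],
       [ 0.00000000e+00,  0.00000000e+00,  0.00000000e+00,
         1.00000000e+00]])} 18.700000000000003
```

View pics/top0.png

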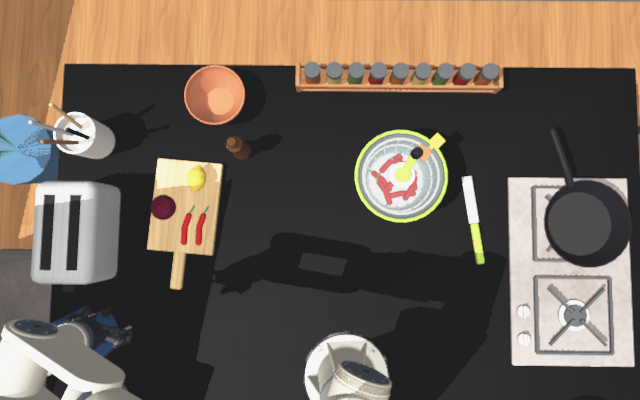

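View pics/scene0.png

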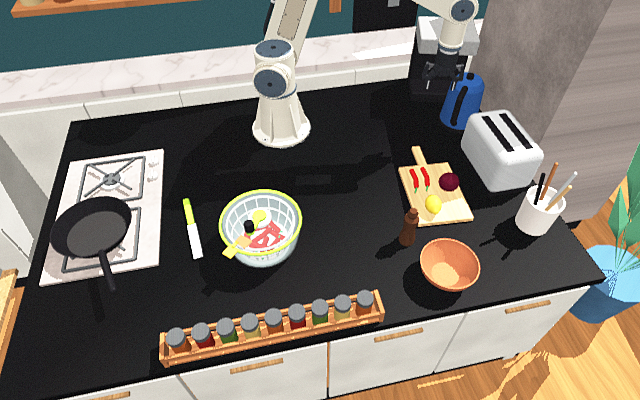

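The top view shows the spinner at about (401,175), knob (417,153), tab (437,141) and orange grip near (425,155). The scene view agrees: spinner (260,228), knob (249,227), tab (236,247).

```bash
cat > h.py <<'E'
import numpy as np, cv2
from cell import *
from scipy.spatial.transform import Rotation as Ro
def cam(n):
    p=camera_params(n); f=200/np.tan(np.radians(p["vfov"]/2))
    return p,f,Ro.from_euler("xyz",p["attitude"]).as_matrix()
def ray(n,u,v,z):
    p,f,R=cam(n)
    d=R@np.array([(u-p["cx"])/f,-(v-p["cy"])/f,-1]); o=p["origin"]
    return o+d*(z-o[2])/d[2]
def blobs(im,lo,hi,roi,amin=8):
    x0,x1,y0,y1=roi
    m=cv2.inRange(cv2.cvtColor(im,cv2.COLOR_BGR2HSV),lo,hi); k=np.zeros_like(m);k[y0:y1,x0:x1]=m[y0:y1,x0:x1]
    n,l,st,c=cv2.connectedComponentsWithStats(k)
    return [(int(st[i,4]),c[i].round(1),st[i,:4]) for i in range(1,n) if st[i,4]>=amin],k
E
python3 - <<'E'
from h import *
for n,roi in(("top",(345,455,120,230)),("scene",(210,310,180,275))):
    im=cv2.imread(f"pics/{n}0.png")
    for nm,lo,hi,z in(("lime",(30,100,120),(45,255,255),140),("yellow",(22,100,150),(29,255,255),140),("orange",(8,80,120),(18,200,255),127),("black",(0,0,0),(180,255,60),179)):
        b,k=blobs(im,lo,hi,roi)
        for a in b: print(n,nm,a,ray(n,*a[1],z).round(0))
        if nm=="lime":
            c=max(cv2.findContours(k,0,1)[0],key=len); e=cv2.fitEllipse(cv2.convexHull(c)); print(e,ray(n,*e[0],140))
    x0,x1,y0,y1=roi
    cv2.imwrite(f"pics/{n}c.png",cv2.resize(im[y0:y1,x0:x1],None,fx=5,fy=5,interpolation=2))
a=cv2.imread("pics/topc.png");b=cv2.imread("pics/scenec.png");h=max(a.shape[0],b.shape[0])
z=np.zeros((h,a.shape[1]+b.shape[1],3),np.uint8);z[:a.shape[0],:a.shape[1]]=a;z[:b.shape[0],a.shape[1]:]=b
cv2.imwrite("pics/both.png",cv2.resize(z,None,fx=.75,fy=.75))
E
```

```text
top lime (1206, array([403.5, 173.3]), array([354, 129,  94,  94], dtype=int32)) [ 591. -150.  140.]
top lime (270, array([404.8, 170.1]), array([395, 155,  21,  27], dtype=int32)) [ 600. -154.  140.]
((402.3744812011719, 174.30433654785156), (93.37540435791016, 98.9969482421875), 52.756412506103516) [ 588.36042281 -147.12589533  140.        ]
top yellow (45, array([438.6, 139.1]), array([430, 133,  16,  16], dtype=int32)) [ 688. -248.  140.]
top yellow (18, array([431.2, 146.3]), array([428, 143,   8,   7], dtype=int32)) [ 668. -227.  140.]
top orange (115, array([424.5, 152.9]), array([419, 144,  12,  18], dtype=int32)) [ 651. -211.  127.]
top black (4929, array([396.5, 174. ]), array([345, 120, 110, 110], dtype=int32)) [ 584. -125.  179.]
top black (37, array([414.4, 154.5]), array([411, 149,  11,  10], dtype=int32)) [ 638. -173.  179.]
scene lime (625, array([259., 228.]), array([218, 189,  85,  69], dtype=int32)) [ 626. -152.  140.]
scene lime (182, array([257.2, 219.1]), array([247, 210,  19,  26], dtype=int32)) [ 590. -154.  140.]
((257.9747009277344, 223.894287109375), (66.97724914550781, 89.38330078125), 67.08039093017578) [ 609.25483006 -153.3923763   140.        ]
scene yellow (30, array([239.3, 239.4]), array([235, 236,  11,   9], dtype=int32)) [ 656. -215.  140.]
scene black (4247, array([258.6, 226.8]), array([210, 180, 100,  95], dtype=int32)) [ 651. -152.  179.]
scene black (103, array([248.7, 226. ]), array([244, 220,  10,  13], dtype=int32)) [ 642. -180.  179.]
```

View pics/both.png

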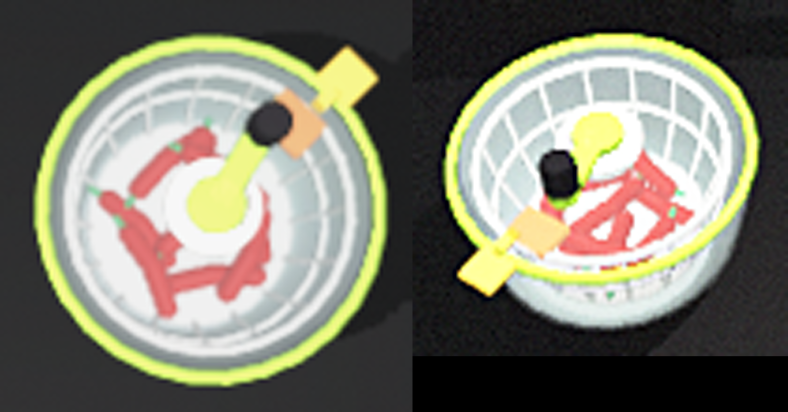

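The crop shows the crank pointing almost at the tab, its knob at top (416.5,152.5), with the orange grip nearly under the tab. The dark-knob mask was partial, so I'll refine it with rim circle fits.

```bash
cat > m.py <<'E'
from h import *
from scipy.optimize import least_squares
def rimfit(n,im,roi,z):
    b,k=blobs(im,(30,100,120),(45,255,255),roi)
    c=max(cv2.findContours(k,0,1)[0],key=len).reshape(-1,2)
    P=np.array([ray(n,u,v,z)[:2] for u,v in c])
    r=least_squares(lambda q:np.hypot(*(P-q[:2]).T)-q[2],[590,-147,126],loss="soft_l1",f_scale=1.5).x
    return r
if __name__=="__main__":
  for n,roi in(("top",(345,455,120,230)),("scene",(210,310,180,275))):
    im=cv2.imread(f"pics/{n}0.png")
    for z in (130,137,144): print(n,z,rimfit(n,im,roi,z).round(1))
    hsv=cv2.cvtColor(im,cv2.COLOR_BGR2HSV)
    box=(408,424,146,162) if n=="top" else (242,256,216,236)
    b,k=blobs(im,(0,0,0),(180,255,110),box)
    for a in b: print(n,a,[ray(n,*a[1],z)[:2].round(0) for z in(179,190,197)])
    box=(425,450,128,155) if n=="top" else (222,246,234,262)
    b,k=blobs(im,(22,80,150),(34,255,255),box)
    for a in b: print("yel",a,ray(n,*a[1],140)[:2].round(0))
    b,k=blobs(im,(5,60,120),(21,200,255),(410,440,138,170) if n=="top" else (232,255,228,250))
    for a in b: print("or",a,ray(n,*a[1],127)[:2].round(0))
E
python3 m.py
```

```text
top 130 [ 587.1 -144.2  130.3]
top 137 [ 586.2 -143.1  129.6]
top 144 [ 585.4 -142.   128.9]
top (107, array([416.4, 152.6]), array([411, 147,  12,  12], dtype=int32)) [array([ 643., -179.]), array([ 641., -177.]), array([ 640., -175.])]
yel (211, array([435.7, 141.9]), array([425, 133,  21,  22], dtype=int32)) [ 680. -240.]
or (125, array([424.4, 152.8]), array([418, 144,  14,  18], dtype=int32)) [ 651. -211.]
scene 130 [ 587.4 -146.4  130.8]
scene 137 [ 593.  -146.2  129.9]
scene 144 [ 598.6 -146.1  129.1]
scene (111, array([248.6, 226.2]), array([244, 220,  11,  13], dtype=int32)) [array([ 643., -180.]), array([ 651., -180.]), array([ 657., -179.])]
yel (277, array([233.5, 246.5]), array([222, 234,  24,  25], dtype=int32)) [ 678. -234.]
or (27, array([247.5, 241.7]), array([243, 236,   9,  13], dtype=int32)) [ 660. -192.]
```

```bash
python3 -m crank '[[[-0.74,-0.66,0,0],[-0.74,-0.66,0,0],[-0.74,-0.66,0,0],[-0.74,-0.66,0,0],[-0.74,-0.66,0,0]]]' 1
python3 -m crank '[[[-0.74,-0.66,0,0],[-0.74,-0.66,0,0],[-0.74,-0.66,0,0],[-0.74,-0.66,0,0],[-0.74,-0.66,0,0]]]'
python3 -m crank '[[[-0.74,-0.66,0,0],[-0.74,-0.66,0,0],[-0.74,-0.66,0,0],[-0.74,-0.66,0,0],[0,0,0,0]]]'
cat >> h.py <<'E'
def wray(s,u,v,z):
    p=camera_params("wrist"); f=200/np.tan(np.radians(p["vfov"]/2))
    a,b=u-p["cx"],v-p["cy"]; r=np.hypot(a,b)+1e-9; t=r/f
    d=np.array([np.sin(t)*a/r,-np.sin(t)*b/r,-np.cos(t)])
    H=p["hand_eye"]; R=Ro.from_euler("xyz",s["eef_rot"]).as_matrix()
    o=s["eef_pos"]+R@H[:3,3]; d=R@H[:3,:3]@d
    return o+d*(z-o[2])/d[2]
E
python3 - <<'E'
from h import *
s=read_state();im=get_image("wrist");cv2.imwrite("pics/w1.png",im)
print(s["eef_pos"],s["eef_rot"])
E
```

```text
t: 0.72
eef_pos: [344.9, 334.5, 231.2]
eef_rot: [3.142, 0.0, 2.824]
force: [1.3, 0.4, 0.4]
finger_gap: 85.4
finger_force: 0.0
t: 1.35
eef_pos: [493.9, 76.9, 231.2]
eef_rot: [3.141, -0.0, 2.824]
force: [0.8, 0.5, -0.1]
finger_gap: 85.6
finger_force: 0.0
t: 1.98
eef_pos: [613.8, -130.7, 230.6]
eef_rot: [-3.141, 0.0, 2.82]
force: [0.1, 0.0, 0.2]
finger_gap: 85.3
finger_force: 0.0
[ 613.81396275 -130.69642937  230.55642286] [-3.14091800e+00  4.02572176e-04  2.82031714e+00]
```

View pics/w1.png

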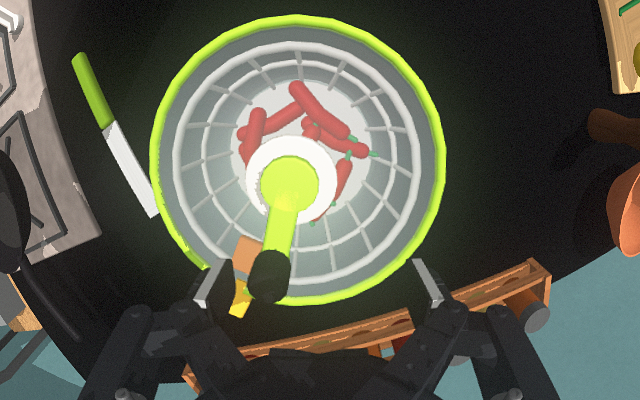

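The wrist view shows rim, hub (288,184), knob middle (269,276), orange grip (245,258) and tab (240,298).

```bash
cat > w.py <<'E'
from h import *
from scipy.optimize import least_squares
import sys
s=read_state()
s["eef_pos"]=np.array([613.814,-130.696,230.556]);s["eef_rot"]=np.array([-3.14092,.0004,2.8203])
im=cv2.imread("pics/w1.png")
b,k=blobs(im,(28,100,90),(45,255,255),(140,460,5,315))
c=max(cv2.findContours(k,0,1)[0],key=len).reshape(-1,2)
for z in (130,137,144):
    P=np.array([wray(s,u,v,z)[:2] for u,v in c])
    print(z,least_squares(lambda q:np.hypot(*(P-q[:2]).T)-q[2],[587,-145,126],loss="soft_l1",f_scale=1.5).x.round(1))
print("hub",wray(s,288,184,160)[:2]); 
b,k=blobs(im,(0,0,0),(180,255,70),(246,293,250,303),100)
for a in b: print("knob",a,[wray(s,*a[1],z)[:2].round(1) for z in(179,185)])
b,k=blobs(im,(5,60,90),(20,200,255),(215,275,225,300),30)
for a in b: print("or",a,wray(s,*a[1],127)[:2].round(1))
b,k=blobs(im,(21,120,120),(27,255,255),(215,275,260,325),30)
for a in b: print("tab",a,wray(s,*a[1],140)[:2].round(1))
E
python3 w.py
```

```text
130 [ 587.7 -145.1  126.4]
137 [ 586.2 -144.   122.7]Traceback (most recent call last):
  File "w.py", line 10, in <module>
    P=np.array([wray(s,u,v,z)[:2] for u,v in c])
                ~~~~^^^^^^^^^
  File "h.py", line 17, in wray
    p=camera_params("wrist"); f=200/np.tan(np.radians(p["vfov"]/2))
ValueError: time passes only in moves, steps and waits
```

```bash
cat >> h.py <<'E'
import functools
camera_params=functools.lru_cache(camera_params)
E
sed -i 's/for z in (130,137,144)/for z in (130,)/' w.py; python3 w.py
```

```text
130 [ 587.7 -145.1  126.4]
hub [ 585.72682206 -145.07715816]
knob (1443, array([267.4, 281.4]), array([247, 255,  44,  48], dtype=int32)) [array([ 647.3, -183.1]), array([ 643.8, -180.7])]
or (789, array([245.5, 253.6]), array([232, 235,  30,  40], dtype=int32)) [ 643.2 -211.9]
tab (382, array([240.2, 297. ]), array([229, 278,  23,  40], dtype=int32)) [ 679.5 -231.5]
```

```bash
python3 -m crank '[[[-0.71,-0.62,0,0],[0,0,0,0],[0,0,0.52,0],[0,0,0.52,0],[0,0,0,0]]]'
python3 -m crank '[[[0,0,0,0],[0,0,0,0],[0,0,0,0],[0,0,0,0],[0,0,0,0]]]' 0
python3 -m crank '[[[0,0,0,0],[0,0,0,0]]]'
python3 - <<'E'
from h import *
s=read_state();print(s["eef_pos"],s["eef_rot"],s["force"])
im=get_image("wrist");cv2.imwrite("pics/w2.png",im)
E
```

```text
t: 2.65
eef_pos: [638.9, -173.8, 166.5]
eef_rot: [3.142, -0.006, 2.825]
force: [-0.4, 0.6, 0.2]
finger_gap: 85.1
finger_force: 0.0
t: 3.28
eef_pos: [642.0, -176.0, 169.8]
eef_rot: [3.141, 0.002, 2.824]
force: [-0.2, -0.3, 6.0]
finger_gap: 27.9
finger_force: 59.0
t: 3.52
eef_pos: [642.0, -176.0, 169.8]
eef_rot: [3.141, 0.002, 2.824]
force: [-0.1, -0.7, 6.0]
finger_gap: 28.1
finger_force: 59.0
[ 642.02209516 -176.04565135  169.78957594] [3.14146213e+00 1.62607469e-03 2.82363687e+00] [-0.06339334 -0.69825457  6.02743397]
```

View pics/w2.png

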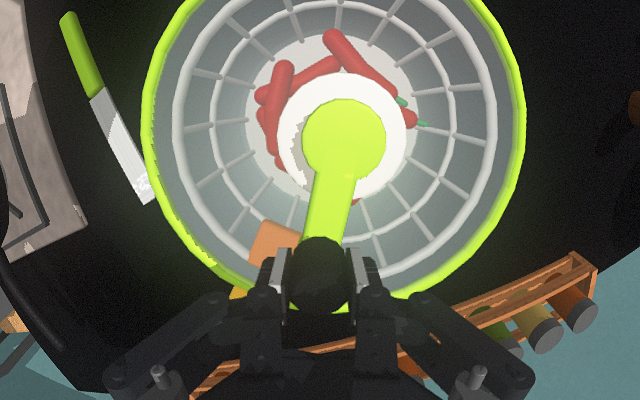

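Grip is firm at (318,275) in the picture, knob between the pads. Work out the circle's rows.

```bash
cat > see.py <<'E'
from h import *
import sys
C=np.array([587,-145.])
s=read_state();im=get_image("wrist")
hsv=cv2.cvtColor(im,cv2.COLOR_BGR2HSV);m=cv2.inRange(hsv,(5,70,90),(20,200,255))
v,u=np.nonzero(m);P=np.array([wray(s,a,b,127)[:2] for a,b in zip(u,v)])-C
r=np.hypot(*P.T);k=(r>76)&(r<124)
P=P[k];a0=np.arctan2(*np.median(P,axis=0)[::-1]);P=P[np.abs((np.arctan2(P[:,1],P[:,0])-a0+np.pi)%(2*np.pi)-np.pi)<.4];c=P.mean(0)
q=s["eef_pos"][:2]-C
print("t %.2f basket %.1f deg r %.0f n %d span %.0f | crank %.1f R %.1f z %.1f F %s"%(s["t"],np.degrees(np.arctan2(c[1],c[0])),np.hypot(*c),len(P),np.degrees(np.ptp(np.arctan2(P[:,1],P[:,0]))),np.degrees(np.arctan2(q[1],q[0])),np.hypot(*q),s["eef_pos"][2],s["force"].round(1)))
E
python3 see.py
python3 - <<'E'
import numpy as np
def row(p,d):
    L=2*65*np.sin(np.radians(d)/2)/60;m=np.radians(p+d/2);return "[%.3f,%.3f,0,0]"%(-L*np.sin(m),-L*np.cos(m))
p=168.4
for d in (4,8,12,16): print(d,row(p,d));p+=d
for i in range(18): print(i,round(p,1),row(p,20));p+=20
E
```

```text
t 3.58 basket -50.4 deg r 88 n 1096 span 21 | crank -29.4 R 63.2 z 169.8 F [-0.1 -0.3  6.2]
4 [-0.013,0.075,0,0]
8 [-0.009,0.151,0,0]
12 [0.025,0.225,0,0]
16 [0.105,0.283,0,0]
0 208.4 [0.234,0.295,0,0]
1 228.4 [0.320,0.197,0,0]
2 248.4 [0.369,0.076,0,0]
3 268.4 [0.372,-0.055,0,0]
4 288.4 [0.331,-0.179,0,0]
5 308.4 [0.250,-0.281,0,0]
6 328.4 [0.139,-0.350,0,0]
7 348.4 [0.011,-0.376,0,0]
8 368.4 [-0.119,-0.357,0,0]
9 388.4 [-0.234,-0.295,0,0]
10 408.4 [-0.320,-0.197,0,0]
11 428.4 [-0.369,-0.076,0,0]
12 448.4 [-0.372,0.055,0,0]
13 468.4 [-0.331,0.179,0,0]
14 488.4 [-0.250,0.281,0,0]
15 508.4 [-0.139,0.350,0,0]
16 528.4 [-0.011,0.376,0,0]
17 548.4 [0.119,0.357,0,0]
```

```bash
python3 -m crank '[[[-0.013,0.075,-0.02,0],[-0.009,0.15,0,0],[0.025,0.225,0,0],[0.105,0.283,0,0],[0.234,0.295,0,0]]]'
python3 -m crank '[[[0.32,0.197,0,0],[0.369,0.076,0,0],[0.372,-0.055,0,0],[0.331,-0.179,0,0],[0.25,-0.281,0,0]]]'
python3 see.py
```

```text
t: 4.25
eef_pos: [640.8, -109.3, 170.0]
eef_rot: [-3.141, -0.001, 2.824]
force: [-4.2, -2.8, 2.1]
finger_gap: 28.1
finger_force: 59.4
t: 4.88
eef_pos: [542.5, -93.7, 170.2]
eef_rot: [-3.14, 0.002, 2.826]
force: [10.9, -12.4, -5.5]
finger_gap: 27.9
finger_force: 59.4
t 4.88 basket 31.1 deg r 79 n 53 span 9 | crank 130.9 R 67.9 z 170.2 F [ 10.9 -12.4  -5.5]
```

```bash
python3 -m crank '[[[0.124,-0.358,0,0],[-0.004,-0.384,0,0],[-0.119,-0.357,0,0],[-0.234,-0.295,0,0],[-0.32,-0.197,0,0]]]'
python3 -m crank '[[[-0.369,-0.076,0,0],[-0.372,0.055,0,0],[-0.331,0.179,0,0],[-0.25,0.281,0,0],[-0.139,0.35,0,0]]]'
python3 see.py
```

```text
t: 5.55
eef_pos: [544.6, -195.4, 170.1]
eef_rot: [3.141, -0.001, 2.823]
force: [5.5, 7.5, -0.5]
finger_gap: 28.0
finger_force: 60.5
t: 6.18
eef_pos: [642.3, -176.6, 169.6]
eef_rot: [3.141, -0.003, 2.823]
force: [-6.0, 4.0, 5.3]
finger_gap: 28.4
finger_force: 61.0
t 6.17 basket -167.5 deg r 85 n 1975 span 360 | crank -29.7 R 63.7 z 169.6 F [-6.   4.   5.3]
```

```bash
sed -i 's/^hsv=/cv2.imwrite("pics\/s%.2f.png"%s["t"],im);hsv=/' see.py
python3 -m crank '[[[-0.011,0.376,0,0],[0.119,0.357,0,0],[0.234,0.295,0,0],[0.32,0.197,0,0],[0.369,0.076,0,0]]]'
python3 -m crank '[[[0.372,-0.055,0,0],[0.331,-0.179,0,0],[0.25,-0.281,0,0],[0.139,-0.35,0,0],[0.011,-0.376,0,0]]]'
python3 see.py; ls pics
```

```text
t: 6.85
eef_pos: [608.2, -82.7, 170.1]
eef_rot: [3.141, 0.001, 2.825]
force: [-2.1, -5.6, 2.0]
finger_gap: 28.2
finger_force: 60.8
t: 7.48
eef_pos: [520.7, -134.1, 170.1]
eef_rot: [3.142, -0.001, 2.824]
force: [3.6, 0.1, 2.5]
finger_gap: 28.3
finger_force: 60.8
t 7.47 basket 33.6 deg r 90 n 216 span 26 | crank 170.7 R 67.2 z 170.1 F [3.6 0.1 2.5]
both.png
s7.47.png
scene0.png
scenec.png
top0.png
topc.png
w1.png
w2.png
```

View pics/s7.47.png

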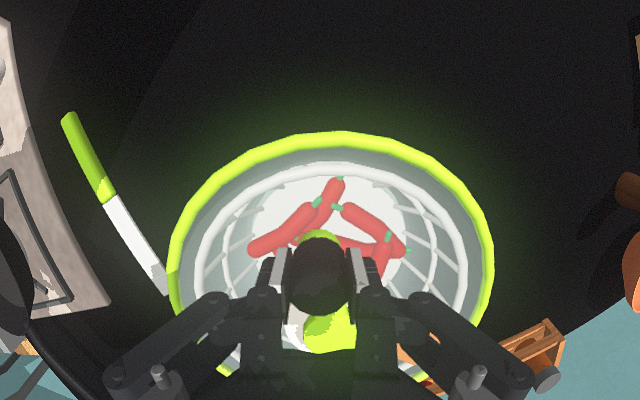

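The wrist view hides the grip behind the gripper at (320,330); only chillies are visible. I'll add the scene camera.

```bash
cat > see2.py <<'E'
from h import *
C=np.array([587,-145.])
s=read_state();im=get_image("scene");cv2.imwrite("pics/c%.2f.png"%s["t"],im)
m=cv2.inRange(cv2.cvtColor(im,cv2.COLOR_BGR2HSV),(7,60,120),(20,190,255))
m[:180]=0;m[276:]=0;m[:,:205]=0;m[:,315:]=0
n,l,st,c=cv2.connectedComponentsWithStats(m)
for i in range(1,n):
    if st[i,4]<10: continue
    p=ray("scene",*c[i],127)[:2]-C; print("t %.2f px %s n %d ang %.1f r %.0f"%(s["t"],c[i].round(),st[i,4],np.degrees(np.arctan2(p[1],p[0])),np.hypot(*p)))
print(s["eef_pos"].round(1),s["force"].round(1))
E
python3 -m crank '[[[-0.119,-0.357,0,0],[-0.234,-0.295,0,0],[-0.32,-0.197,0,0],[-0.369,-0.076,0,0],[-0.372,0.055,0,0]]]'
python3 -m crank '[[[-0.331,0.179,0,0],[-0.25,0.281,0,0],[-0.139,0.35,0,0],[-0.011,0.376,0,0],[0.119,0.357,0,0]]]'
python3 see2.py; python3 see.py
```

```text
t: 8.15
eef_pos: [587.6, -209.7, 169.8]
eef_rot: [3.139, -0.001, 2.822]
force: [-0.8, 14.1, 2.3]
finger_gap: 28.0
finger_force: 61.0
t: 8.78
eef_pos: [650.2, -133.4, 169.6]
eef_rot: [-3.141, -0.002, 2.824]
force: [-8.4, -2.1, 4.0]
finger_gap: 28.4
finger_force: 61.2
t 8.78 px [232. 220.] n 11 ang -103.3 r 89
t 8.78 px [234. 226.] n 29 ang -86.5 r 83
[ 650.2 -133.4  169.6] [-8.4 -2.1  4. ]
t 8.82 basket -88.8 deg r 90 n 2154 span 32 | crank 12.8 R 64.0 z 169.4 F [-4.   1.2  9.6]
```

```bash
python3 -m crank '[[[0.234,0.295,0,0],[0.32,0.197,0,0],[0.369,0.076,0,0],[0.372,-0.055,0,0],[0.331,-0.179,0,0]]]' >/dev/null
python3 -m crank '[[[0.25,-0.281,0,0],[0.139,-0.35,0,0],[0.011,-0.376,0,0],[-0.119,-0.357,0,0],[-0.234,-0.295,0,0]]]'
python3 see2.py
python3 -m crank '[[[-0.32,-0.197,0,0],[-0.369,-0.076,0,0],[-0.372,0.055,0,0],[-0.331,0.179,0,0],[-0.25,0.281,0,0]]]'
python3 see.py
```

```text
t: 10.12
eef_pos: [530.0, -178.7, 170.2]
eef_rot: [-3.141, -0.0, 2.823]
force: [4.1, 2.7, 0.4]
finger_gap: 28.1
finger_force: 60.9
t 10.12 px [282. 200.] n 10 ang 129.6 r 105
t 10.12 px [280. 207.] n 26 ang 120.0 r 79
[ 530.  -178.7  170.2] [4.1 2.7 0.4]
t: 10.8
eef_pos: [628.6, -193.6, 169.5]
eef_rot: [3.14, -0.003, 2.823]
force: [-6.8, 7.9, 4.8]
finger_gap: 28.0
finger_force: 61.4
t 10.80 basket -115.7 deg r 90 n 3376 span 32 | crank -49.4 R 64.0 z 169.5 F [-6.8  7.9  4.8]
```

```bash
python3 -m crank '[[[-0.139,0.35,0,0],[-0.011,0.376,0,0],[0.119,0.357,0,0],[0.234,0.295,0,0],[0.32,0.197,0,0]]]' >/dev/null
python3 -m crank '[[[0.369,0.076,0,0],[0.372,-0.055,0,0],[0.331,-0.179,0,0],[0.25,-0.281,0,0],[0.139,-0.35,0,0]]]' | grep -E 'pos|^force'
python3 -m crank '[[[0.011,-0.376,0,0],[-0.119,-0.357,0,0],[-0.234,-0.295,0,0],[-0.32,-0.197,0,0],[-0.369,-0.076,0,0]]]' | grep -E 'pos|^force'
python3 -m crank '[[[-0.372,0.055,0,0],[-0.331,0.179,0,0],[-0.25,0.281,0,0],[-0.139,0.35,0,0],[-0.011,0.376,0,0]]]'
python3 see.py
```

```text
eef_pos: [528.6, -111.6, 169.9]
force: [-1.0, 0.7, 4.6]
eef_pos: [565.6, -206.6, 170.0]
force: [3.9, 12.5, 1.6]
t: 13.35
eef_pos: [650.2, -155.3, 169.4]
eef_rot: [-3.141, -0.003, 2.824]
force: [-10.4, 1.6, 5.6]
finger_gap: 28.0
finger_force: 61.5
t 13.35 basket -36.9 deg r 86 n 632 span 21 | crank -9.3 R 64.0 z 169.4 F [-10.4   1.6   5.6]
```

```bash
python3 -m crank '[[[0.119,0.357,0,0],[0.234,0.295,0,0],[0.32,0.197,0,0],[0.369,0.076,0,0],[0.372,-0.055,0,0]]]' >/dev/null
python3 -m crank '[[[0.331,-0.179,0,0],[0.25,-0.281,0,0],[0.139,-0.35,0,0],[0.011,-0.376,0,0],[-0.119,-0.357,0,0]]]' | grep -E 'pos|^force'
python3 -m crank '[[[-0.234,-0.295,0,0],[-0.32,-0.197,0,0],[-0.369,-0.076,0,0],[-0.372,0.055,0,0],[-0.331,0.179,0,0]]]' | grep -E 'pos|^force'
python3 -m crank '[[[-0.25,0.281,0,0],[-0.139,0.35,0,0],[-0.011,0.376,0,0],[0.119,0.357,0,0],[0.234,0.295,0,0]]]'
python3 see.py
```

```text
eef_pos: [521.3, -156.8, 170.0]
force: [0.4, 0.4, 2.8]
eef_pos: [609.6, -205.1, 169.6]
force: [-5.3, 10.9, 3.6]
t: 15.9
eef_pos: [642.7, -112.0, 169.7]
eef_rot: [-3.141, -0.001, 2.824]
force: [-6.9, -4.8, 3.1]
finger_gap: 27.8
finger_force: 61.4
t 15.90 basket 69.5 deg r 90 n 3267 span 33 | crank 30.7 R 64.7 z 169.7 F [-6.9 -4.8  3.1]
```

```bash
python3 -m crank '[[[0.32,0.197,0,0],[0.369,0.076,0,0],[0.372,-0.055,0,0],[0.331,-0.179,0,0],[0.25,-0.281,0,0]]]' >/dev/null
python3 -m crank '[[[0.139,-0.35,0,0],[0.011,-0.376,0,0],[-0.119,-0.357,0,0],[-0.234,-0.295,0,0],[-0.32,-0.197,0,0]]]' | grep -E 'pos|^force'
python3 -m crank '[[[-0.369,-0.076,0,0],[-0.372,0.055,0,0],[-0.331,0.179,0,0],[-0.25,0.281,0,0],[-0.139,0.35,0,0]]]' | grep -E 'pos|^force'
python3 -m crank '[[[-0.011,0.376,0,0],[0.119,0.357,0,0],[0.234,0.295,0,0],[0.32,0.197,0,0],[0.369,0.076,0,0]]]'
python3 see.py
```

```text
eef_pos: [545.4, -195.9, 170.1]
force: [5.8, 6.7, 0.2]
eef_pos: [642.8, -176.2, 169.4]
force: [-9.3, 5.2, 6.7]
t: 18.45
eef_pos: [609.4, -83.2, 170.1]
eef_rot: [3.141, 0.002, 2.824]
force: [-0.8, -4.4, 2.2]
finger_gap: 28.2
finger_force: 61.2
t 18.45 basket 164.7 deg r 90 n 3276 span 360 | crank 70.1 R 65.7 z 170.1 F [-0.8 -4.4  2.2]
```

```bash
cat > sim.py <<'E'
import numpy as np
def sim(th,w,rows,tail=3.,I=.005,dt=.001):
    # rows: crank degrees per 1/8 s
    cs=[np.radians(d)/.125 for d in rows]; T=len(rows)*.125+tail
    for i in range(int(T/dt)):
        j=int(i*dt/.125); c=cs[j] if j<len(cs) else 0.
        a=.0047*(2*c-w)-.0016*w
        if abs(w)<1e-9 and abs(a)<=.006: continue
        s=np.sign(w) if abs(w)>1e-9 else np.sign(a)
        wn=w+(a-.006*s)/I*dt
        if w*wn<0: wn=0.
        w=wn; th+=np.degrees(w)*dt
    return th
if __name__=="__main__":
    for I in(.0033,.005,.0075):
      print(I,[(r,round(sim(164.7,3.13,[0]*0+[0.0],0,I))) for r in()],
      [round(sim(173.4,2.88,r,3,I)) for r in ([],[15,10,5],[18,14,10,6,2],[20,16,12,8,4],[20,20,16,12,8,4],[20,16,12,10,8,4])])
E
python3 sim.py
```

```text
0.0033 [] [220, 253, 274, 286, 309, 296]
0.005 [] [244, 277, 299, 310, 333, 321]
0.0075 [] [279, 313, 335, 346, 369, 357]
```

```bash
python3 -m crank '[[[0.372,-0.055,0,0],[0.27,-0.134,0,0],[0.172,-0.147,0,0],[0.096,-0.116,0,0],[0.042,-0.063,0,0]]]' | grep -E 'pos|^force'
python3 -m crank '[[[0,0,0,0],[0,0,0,0],[0,0,0,0],[0,0,0,0],[0,0,0,0]]]' >/dev/null
python3 -m crank '[[[0,0,0,0],[0,0,0,0],[0,0,0,0],[0,0,0,0],[0,0,0,0]]]' | grep -E 'pos|^force'
python3 see2.py;python3 see.py;python3 see2.py; python3 - <<'E'
import cv2,glob
f=sorted(glob.glob("pics/c*.png"),key=lambda x:float(x.split("/c")[-1][:-4]))[-1]
im=cv2.imread(f)[170:280,200:320];cv2.imwrite("pics/crop1.png",cv2.resize(im,None,fx=5,fy=5,interpolation=2))
E
```

```text
eef_pos: [543.7, -94.4, 170.0]
force: [-6.2, 7.1, 8.8]
eef_pos: [544.0, -94.1, 170.0]
force: [-6.8, 8.3, 8.6]
t 20.38 px [259. 245.] n 22 ang -8.7 r 95
[544.  -94.1 170. ] [-6.8  8.3  8.6]
t 20.43 basket 129.6 deg r 82 n 23 span 13 | crank 130.2 R 66.7 z 169.9 F [-6.2  7.5  9.3]
t 20.48 px [260. 242.] n 12 ang -6.3 r 84
t 20.48 px [258. 249.] n 11 ang -10.6 r 109
[544.  -94.1 169.9] [-6.1  7.6 10.2]
```

View pics/crop1.png

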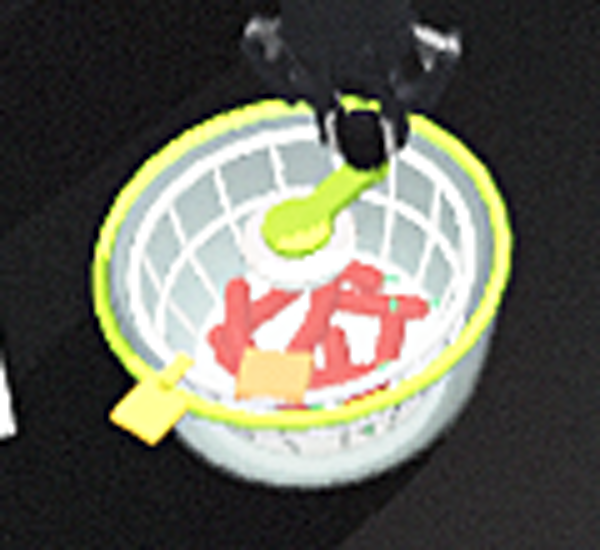

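The crop shows the orange grip standing at about (254.6,245) in the scene and the tab at (230,252): overshoot of some 30°. Measure it exactly and plan a backward pulse.

```bash
python3 - <<'E'
from h import *
from sim import sim
C=np.array([587,-145.])
g=lambda u,v,z:(lambda p:(np.degrees(np.arctan2(p[1],p[0])).round(1),np.hypot(*p).round(0)))(ray("scene",u,v,z)[:2]-C)
print(g(254.6,245.2,127),g(230.4,252.4,140))
im=cv2.imread("pics/c20.48.png");hsv=cv2.cvtColor(im,cv2.COLOR_BGR2HSV)
print(hsv[245,246:266].tolist())
for r in ([8,12,12,8],[8,14,14,8],[10,16,16,10],[8,16,20,16,8],[12,20,20,12],[12,18,18,18,12],[12,20,20,20,12]): print(r,[round(sim(0,0,r,3,I),1) for I in(.005,.006,.007,.0075)], sum(r))
E
```

```text
(np.float64(-17.1), np.float64(94.0)) (np.float64(-42.2), np.float64(148.0))
[[171, 17, 248], [13, 116, 248], [23, 102, 255], [22, 100, 254], [22, 100, 254], [22, 97, 254], [22, 100, 254], [21, 105, 254], [22, 97, 254], [21, 104, 254], [22, 98, 254], [21, 98, 254], [21, 103, 254], [22, 101, 254], [23, 95, 255], [19, 114, 250], [4, 124, 244], [0, 135, 248], [1, 132, 248], [0, 130, 248]]
[8, 12, 12, 8] [np.float64(13.4), np.float64(11.9), np.float64(10.7), np.float64(10.2)] 40
[8, 14, 14, 8] [np.float64(16.6), np.float64(14.9), np.float64(13.5), np.float64(12.9)] 44
[10, 16, 16, 10] [np.float64(23.5), np.float64(21.2), np.float64(19.3), np.float64(18.5)] 52
[8, 16, 20, 16, 8] [np.float64(36.0), np.float64(32.8), np.float64(30.2), np.float64(29.1)] 68
[12, 20, 20, 12] [np.float64(34.8), np.float64(31.7), np.float64(29.2), np.float64(28.1)] 64
[12, 18, 18, 18, 12] [np.float64(46.1), np.float64(42.3), np.float64(39.2), np.float64(37.8)] 78
[12, 20, 20, 20, 12] [np.float64(52.5), np.float64(48.4), np.float64(44.9), np.float64(43.4)] 84
```

```bash
sed -i 's/(7,60,120),(20,190,255)/(10,80,150),(23,150,255)/' see2.py
python3 -m crank '[[[-0.088,0.123,0,0],[-0.223,0.203,0,0],[-0.306,0.145,0,0],[-0.298,0.044,0,0],[-0.151,-0.009,0,0]]]' | grep -E 'pos|^force'
python3 -m crank '[[[0,0,0,0],[0,0,0,0],[0,0,0,0],[0,0,0,0],[0,0,0,0]]]' >/dev/null
python3 -m crank '[[[0,0,0,0],[0,0,0,0],[0,0,0,0]]]' | grep -E 'pos|^force'
python3 see2.py;python3 see.py; python3 - <<'E'
import cv2,glob,numpy as np
k=lambda x:float(x.split("/")[-1][1:-4])
f=max(glob.glob("pics/c[0-9]*.png"),key=k);g=max(glob.glob("pics/s[0-9]*.png"),key=k)
a=cv2.resize(cv2.imread(f)[180:270,200:300],(400,360),interpolation=2);b=cv2.resize(cv2.imread(g)[40:400,120:520],(400,360))
cv2.imwrite("pics/crop2.png",np.hstack([a,b]))
E
```

```text
eef_pos: [616.4, -86.7, 170.0]
force: [0.1, -0.9, 4.1]
eef_pos: [614.8, -86.2, 170.2]
force: [2.4, 5.5, 3.0]
t 22.15 px [241. 240.] n 119 ang -46.4 r 91
[614.8 -86.2 170.2] [2.4 5.5 3. ]
t 22.20 basket -53.8 deg r 89 n 787 span 23 | crank 64.7 R 65.1 z 170.2 F [2.6 4.2 3.2]
```

View pics/crop2.png

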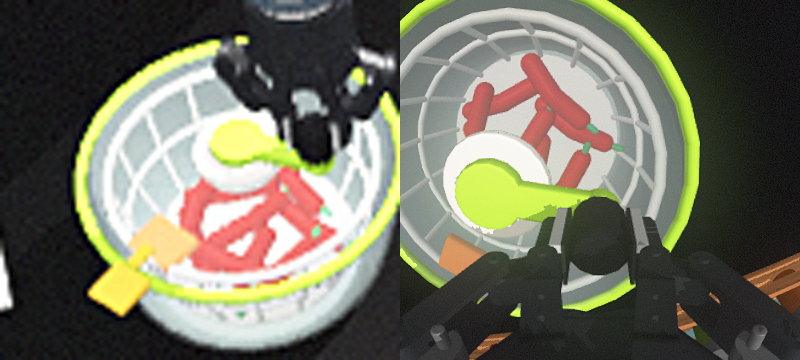

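The grip (scene 241,241) lies under the tab's line, tab about (230,252): aligned. Letting go.

```bash
python3 -m crank '[[[0,0,0,0],[0,0,0,0],[0,0,0,0],[0,0,0,0],[0,0,0,0]]]' 1 | grep -E 'pos|^force|gap'
python3 -m crank '[[[0,0,-0.3,0],[0,0,-0.6,0],[0,0,-0.8,0],[0.3,0,-0.8,0],[0.8,0,-0.3,0]]]' | grep -E 'pos|^force'
python3 -m crank '[[[0.9,0,0,0],[0.9,0,0,0],[0.9,0,0,0],[0.9,0,0,0],[0,0,0,0]]]' | grep -E 'pos|^force'
python3 see2.py; python3 - <<'E'
from h import *
from m import rimfit
ims={n:get_image(n) for n in("top","scene")}
a=cv2.resize(ims["top"][120:230,345:455],(400,400),interpolation=2);b=cv2.resize(ims["scene"][180:280,205:305],(400,400),interpolation=2)
cv2.imwrite("pics/end.png",np.hstack([a,b]))
C=np.array([587,-145.])
for n,bo,by in(("top",(405,445,132,175),(425,450,126,158)),("scene",(230,262,225,256),(222,246,234,262))):
    for nm,lo,hi,bx,z in(("or",(8,60,120),(20,200,255),bo,127),("tab",(22,110,150),(30,255,255),by,140)):
        bl,k=blobs(ims[n],lo,hi,bx,20)
        for q in bl:
            p=ray(n,*q[1],z)[:2]-C; print(n,nm,q[0],q[1],np.degrees(np.arctan2(p[1],p[0])).round(1),np.hypot(*p).round())
print(read_state()["t"])
E
```

```text
eef_pos: [614.7, -86.5, 170.0]
force: [-0.2, 0.0, -0.2]
finger_gap: 85.3
eef_pos: [553.7, -66.1, 342.5]
force: [-0.9, 0.6, -0.5]
eef_pos: [344.3, 2.3, 339.4]
force: [1.1, -0.6, 0.1]
t 24.12 px [241. 240.] n 103 ang -46.0 r 90
[344.3   2.3 339.4] [ 1.1 -0.6  0.1]
top or 199 [424.2 154.5] -47.8 89.0
top tab 170 [436.6 141. ] -45.5 137.0
scene tab 35 [234.6 252.8] -37.5 143.0
24.275
```

View pics/end.png

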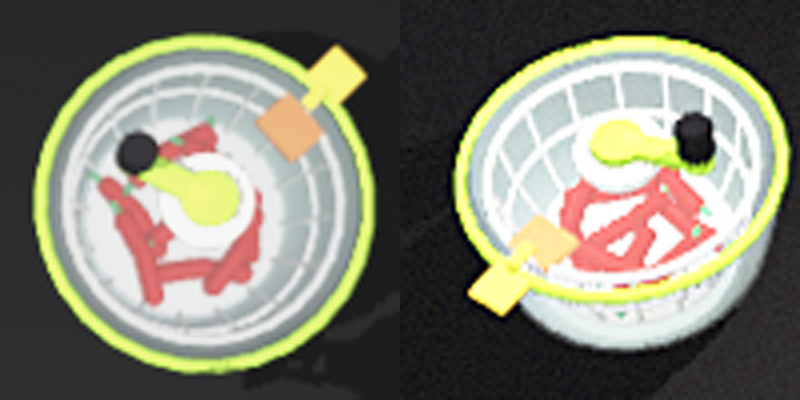

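Both views show the grip, top (424,154) and scene (241,240), squarely under the tab, with the crank free and the arm clear. Handing in.

```bash
python3 -c "
from cell import *
print(close_job())"
```

```text
the job is handed in; nothing more can be done
None
```

I handed the job in at about 24 s; the judge's result was not shown. The basket averaged 2.9 to 3.2 rad/s (about 28 to 30 turns a minute) between pictures from 9 to 18 s. It stood with its orange grip within about 4° of the yellow tab, against the 11° allowed, and I let go of the crank and moved the arm clear.

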